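# Third hand at the block calibrator

### The job

Load the temperature calibrator stand: first stand the round drilled insert fully home in the stand's round well and let go of it. Then lay the rectangular drilled probe block flat on the bed, holes upward, slide it endways between the two steel guides and press it against the sprung copper shoe with a steady force of about 10 newtons (6 to 14), never letting the shoe bottom out, which would crack the element behind it. Finish while still holding the block pressed there, so that a colleague can tighten the side clamp screws, and leave the jar, the tape roll and the nut where they are.

Things in the scene. Friction and masses are not known exactly. Their poses are not given: they have to be found in the camera images.
- stand: calibrator stand, fixed: grey plate 210 x 170 mm (x, y), its top (the bed) 12 mm above the bench. Origin: centre of the underside; x points from the open end of the bed to the copper shoe, y to the left, z up. Well block (52 x 52 mm, 36 mm high) at the right of the open end, finned heat sink (54 mm high) behind the shoe, black controller box (42 mm high) right of the shoe
- bay (a point): point on the bed (12 mm above the bench), on the centre line between the steel guides, below the face of the free shoe; axes as the stand's, x is the pushing direction. Guides: 16 mm above the bed, inner faces 42.5 mm apart, from x = -26 mm (rounded noses, 6 mm radius) to x = +7 mm here. The bed before them is free. A brass clamp screw, backed off, outside each guide reaches 30 mm outward
- well (a point): centre of the mouth of the round well, 36 mm above the bench: hole of 33 mm diameter, 22 mm deep (floor 14 mm above the bench), 2 mm chamfer at the mouth
- shoe (a joint): how far the copper shoe is pushed in along the stand's x, in m: 0 free (no preload), 0.010 bottomed out. Springs of 2.0 N per mm, so 10 N presses it in 5 mm and it bottoms out at 20 N
- probe_block: drilled aluminium probe block, 40 x 70 x 30 mm (its x, y, z), about 0.3 kg, lying on the bench with five holes in its top. Origin: centre of its underside; its y axis runs along the 70 mm length; the two ends are alike for this job and either may face the shoe. Grip it across the 40 mm; once pressed to the shoe, the guides cover about 31 mm of its length at the shoe's end
- round_insert: round drilled aluminium insert, 30 mm diameter, 60 mm tall, 0.11 kg, standing upright on the bench, 2.5 mm chamfer at the foot. Origin: centre of its underside, z up along its axis. In the well 38 mm of it stand out
- sample_jar: bystander: white jar with blue cap, 58 mm diameter, 90 mm tall, right of the stand
- thread_tape: bystander: white roll of thread tape standing on edge, 52 mm, right of the stand
- gland_nut: bystander: white plastic nut, 24 mm wide, 12 mm high, lying between the places of the block and the insert; origin under its centre
- shoe_face (a point): centre of the front face of the sprung copper shoe, which is 36 mm wide and reaches from 3 to 27 mm above the bed; moves with the shoe; axes as the stand's
Things that resemble listed ones, but are neither listed nor needed, are in the scene too. What is shaped like the probe_block but brown or turquoise is not meant.

How it is judged:
On the way, in this order (a step that is already met when the one before it is completed fails the run):
1. the round insert stands home in the round well and the fingers have let go of it (horizontal distance between round_insert and well below 0.004 m and z of round_insert in the frame of well below -0.019 m and angle between round_insert's own z axis and vertical below 0.12 rad and contact force between the fingers and round_insert below 0.1 N), for 0.3 s.
2. the probe block lies between the guides and touches the shoe (contact force between probe_block and shoe above 1 N and y of probe_block in the frame of bay between -0.004 and 0.004 m and angle between the y axis of probe_block and the x axis of stand, either way round below 0.1 rad), for 0.1 s.
At the end, for the whole second after the job is handed in: Insert in the well: within 4 mm of its axis, 19 of 22 mm deep or more, upright to 0.12 rad. Fingers still hold the block, at rest, holes up, within 4 mm and 0.07 rad of lying flat on the bed and straight on the guides' centre line, pressing the shoe with 6 to 14 N (about 3 to 7 mm in) (horizontal distance between round_insert and well below 0.004 m and z of round_insert in the frame of well below -0.019 m and angle between round_insert's own z axis and vertical below 0.12 rad and contact force between probe_block and shoe between 6 and 14 N and value of joint shoe between 0.0025 and 0.0075 m and y of probe_block in the frame of bay between -0.004 and 0.004 m and z of probe_block in the frame of bay between -0.002 and 0.004 m and angle between the y axis of probe_block and the x axis of stand, either way round below 0.07 rad and angle between probe_block's own z axis and vertical below 0.07 rad and contact force between the fingers and probe_block above 3 N and linear speed of probe_block below 0.01 m/s); the arm keeps its last pose, push and grip.
It fails at once if the copper shoe is pushed in until it bottoms out (9.5 mm or more) (value of joint shoe above 0.0095 m).
It fails at once if the sample jar, the tape roll or the nut is moved by more than 30 mm (distance of any of sample_jar, thread_tape, gland_nut from where it was at the start of the episode above 0.03 m).
It also fails if it takes over 67 s, if anything falls off the work surface, if the arm or the gripper's body presses on something with over 40 N, if the wrist force passes 120 N, or if a joint passes its speed limit or range.

### The arm

A 6-joint arm with a two-finger parallel gripper is mounted at the origin on a cart in front of the work surface, level with it; the furniture and walls round the work are solid. World frame = base frame: x ahead of the robot, y to its left, z up, the work surface at z = 0. Lengths are in m, angles in rad, forces in N, time in s.
With the tool pointing down it reaches from about 0.35 to 1 m from the base axis. Payload 7.1 kg.
Tool frame: the origin (TCP) lies on the centre line of the jaws, within the pads' length; the fingertips stand 22 mm ahead of it and the grasp point (between the pads) lies 3 mm ahead of it; z points along the fingers, y is the line along which they close (so a half turn about z gives the same grasp; the last joint's range is limited). The gripper opens to 85 mm and grips with 20 to 120 N. Pads are 22 mm wide; open, the fingers measure 114 mm over their backs; the gripper's body (76 mm by 85 mm) begins 54 mm behind the grasp point. The pads swing forward as they close: fully open they stand 13 mm farther back than shut.
Start: joints at [-1.227, 0.423, 1.63, -0, 1.089, -0.019], TCP at [0.222, -0.584, 0.253] pointing down, gripper open.
Joint ranges: [-3, 3], [-0.9, 2.11], [0.09, 2.58], [-1.31, 4.45], [0.11, 2.69], [-2.54, 2.54]. Speed limits (rad/s): [2.39, 2.39, 3.01, 3.14, 3.14, 3.14].

### API

Orientations are given as a rotation vector (axis times angle).
In Python, from workcell import env gives the robot as it stands. Calls block until the motion is done:
- env.reach(position, orientation): joint-space move of the TCP to a pose.
- env.movel(position, orientation=None, feed=0.15, guard=None): straight line of the TCP; orientation=None keeps the orientation; feed is the mean speed in m/s. With guard (N) it stops when the force on the tool has changed by that much, and returns True; else False.
- env.set_joints(angles): joint-space move.
- env.grip(opening, effort=None): finger opening in m; effort is the grip in N (None keeps the last); returns when the fingers have stopped.
- env.hold(seconds).
- env.inverse_kinematics(position, orientation): joint angles nearest the present ones, or None.
- env.observe(): the state.
- env.capture(name): name is "scene" or "top" or "wrist"; returns the picture (420x560x3 uint8, red, green, blue); there is no depth.
- env.camera_model(name): a dict with "fx", "fy", "cx", "cy" (pixels), "k1" (the pictures are not rectified: a ray, as slopes to the right and down, at radius r is drawn at 1 + k1 r^2 times it, then the intrinsics apply), "R" (3x3) and "t" (3): a world point X has camera coordinates R X + t. Camera axes: x right, y down, z forward; pixel columns grow to the right and rows downward; lengths in m; the calibration is good to about 2 mm. A picture is of the moment at which its call begins: read the wrist's pose just before it. camera_model takes no time and is no camera call; for the wrist camera it gives the pose at the moment of the call.
A pose or a line that the arm cannot do raises env.IKError and nothing moves.
- env.sign_off(): hands the job in; it is judged then, once.
The state is a dict: "time": time; "joints": joint angles; "joint_velocities": joint speeds; "joint_efforts": joint torques, N m; "tcp_pos": TCP position; "tool_rot": TCP orientation; "wrist_force": force on the tool from outside, world axes, zero at the start; "torque": the same for the moment, N m; "grip_width": finger opening in m; "grasp_force": force on a finger pad.
Only numpy, scipy, OpenCV 4.12 (cv2) and the standard library are available. Lean on these libraries where they do the work, as an engineer would, in place of code of your own. Each camera call takes 0.05 s, during which the arm holds its last target. There are 200 camera calls.

## Working session

There is one attempt and no reset: what is moved stays moved. The work goes in short steps, each a Python script; the robot and the scene stay as the last script left them, time stands still between calls to the robot, and variables do not carry over. Pictures are saved under pics/ and viewed, at most 10 in all, crops included, and the job is handed in when it is done.

```bash
ls; mkdir -p pics; python3 - <<'E'
from workcell import env
import cv2, numpy as np
for n in("scene","top"):
    im=env.capture(n); cv2.imwrite(f"pics/{n}0.png",im[:,:,::-1])
    m=env.camera_model(n); print(n,m)
o=env.observe(); print(o["time"],o["tcp_pos"],o["tool_rot"],o["wrist_force"])
E
```

```text
pics
scene {'fx': 532.466628150175, 'fy': 532.466628150175, 'cx': 281.3331697061918, 'cy': 202.24523121775943, 'k1': -0.04193067174208586, 'R': array([[ 0.85162522, -0.52412521,  0.00521917],
       [-0.2761249 , -0.45708089, -0.84547744],
       [ 0.44552163,  0.71858877, -0.53398564]]), 't': array([-0.48673778,  0.16926407,  1.21462557])}
top {'fx': 434.34102075546707, 'fy': 434.34102075546707, 'cx': 279.72241287788466, 'cy': 214.3398173544124, 'k1': -0.13781640635252268, 'R': array([[ 0.00322034, -0.99983596,  0.01782361],
       [-0.98034696, -0.0066724 , -0.19716825],
       [ 0.19725484, -0.01683838, -0.98020763]]), 't': array([-0.05346669,  0.55002817,  1.08769638])}
0.1 [ 0.22166931 -0.58386751  0.25261454] [-3.08868327e+00 -5.66495357e-01  3.70586866e-04] [-0.2539454   0.33482493 -0.24922688]
```

View pics/top0.png

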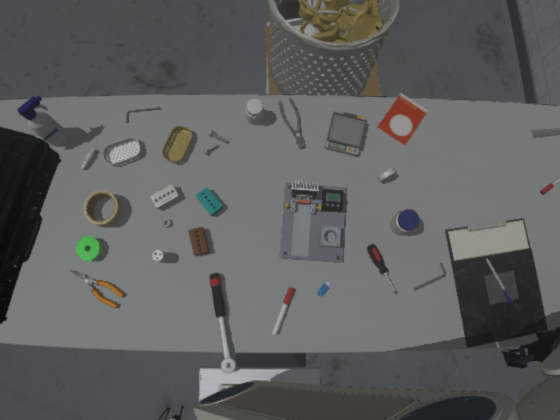

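View pics/scene0.png

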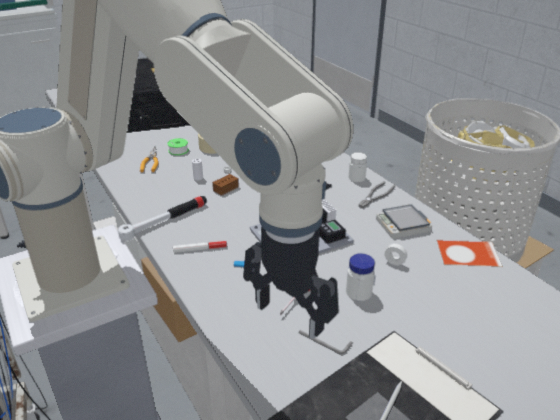

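Top view: silver five-holed block at (165,196); turquoise (209,201) and brown (198,241) decoys have the same shape. The insert is at (158,256), with a pill-like bottle/other white things elsewhere. Nut (168,223), stand (314,222), well (330,236). The scene view shows the arm hiding the stand. The silver block fits because it is bare aluminium; I'll confirm it in a crop.

```bash
cat > h.py <<'E'
from workcell import env
import cv2, numpy as np
from scipy.spatial.transform import Rotation as Ro
def cast(m,px,z):
    px=np.asarray(px,float).reshape(-1,1,2)
    K=np.array([[m["fx"],0,m["cx"]],[0,m["fy"],m["cy"]],[0,0,1]])
    u=cv2.undistortPoints(px,K,np.array([m["k1"],0,0,0]))[:,0]
    R=np.asarray(m["R"]); c=-R.T@np.asarray(m["t"])
    d=np.c_[u,np.ones(len(u))]@R
    return c+d*((z-c[2])/d[:,2])[:,None]
def proj(m,X):
    R=np.asarray(m["R"])
    K=np.array([[m["fx"],0,m["cx"]],[0,m["fy"],m["cy"]],[0,0,1]])
    return cv2.projectPoints(np.asarray(X,float).reshape(-1,1,3),cv2.Rodrigues(R)[0],np.asarray(m["t"]),K,np.array([m["k1"],0,0,0]))[0][:,0]
def down(yaw): # tool z down, tool y (closing line) at world angle yaw
    y=np.array([np.cos(yaw),np.sin(yaw),0]);z=np.array([0,0,-1.]);x=np.cross(y,z)
    return Ro.from_matrix(np.c_[x,y,z]).as_rotvec()
E
python3 - <<'E'
from h import *
im=cv2.imread("pics/top0.png"); m=env.camera_model("top")
np.set_printoptions(precision=4,suppress=True)
c=im[170:275,140:360]; cv2.imwrite("pics/crop0.png",cv2.resize(c,None,fx=3.6,fy=3.6,interpolation=cv2.INTER_CUBIC))
print("block,insert,nut,well,stand",cast(m,[[165,196]],.03),cast(m,[[158,255]],.06),cast(m,[[168,223]],.01),cast(m,[[330,236]],.036))
print("stand corners",cast(m,[[289,184],[281,259],[344,262],[347,186]],.012))
print("jar",cast(m,[[406,221]],.09))
print("yaw now",env.camera_model("wrist")["R"], env.camera_model("wrist")["t"])
E
```

```text
block,insert,nut,well,stand [[0.6043 0.2621 0.03  ]] [[0.4398 0.2644 0.06  ]] [[0.5331 0.2545 0.01  ]] [[ 0.4963 -0.1851  0.036 ]]
stand corners [[ 0.645  -0.0769  0.012 ]
 [ 0.4369 -0.0553  0.012 ]
 [ 0.4292 -0.225   0.012 ]
 [ 0.6409 -0.2388  0.012 ]]
jar [[ 0.5279 -0.3768  0.09  ]]
yaw now [[ 0.3557 -0.9346 -0.0023]
 [-0.8849 -0.3376  0.321 ]
 [-0.3007 -0.1121 -0.9471]] [-0.6235 -0.0423  0.3818]
```

View pics/crop0.png

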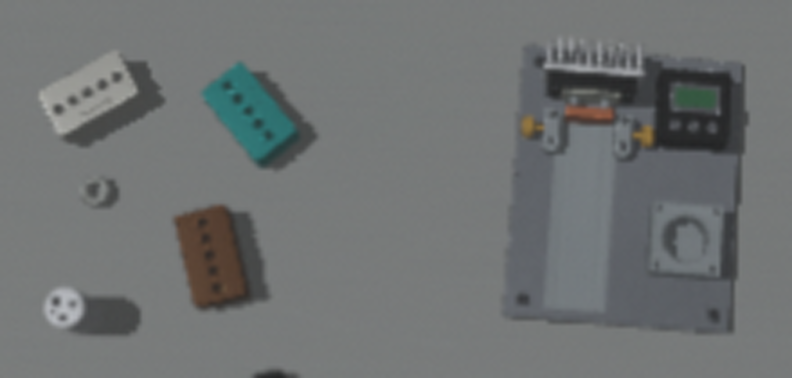

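The crop confirms it: silver five-holed block at crop (88,92), with the turquoise and brown ones clearly the decoys. The insert is at crop (64,307) with three or so holes. The stand shows shoe (590,113), guides (552,130) and (625,135), well (686,240). Now closer wrist views.

```bash
cat >> h.py <<'E'
def camtool():
    m=env.camera_model("wrist"); o=env.observe(); Rt=Ro.from_rotvec(o["tool_rot"]).as_matrix()
    c=-m["R"].T@m["t"]; return Rt.T@(c-o["tcp_pos"]), Rt.T@m["R"].T[:,2]
def look(target,yaw,h):
    off,ax=camtool(); Rt=Ro.from_rotvec(down(yaw)).as_matrix()
    d=Rt@ax; c=Rt@off; z=h+c[2]; hit=c[:2]-d[:2]/d[2]*(z-target[2])
    return np.r_[np.array(target[:2])-hit,h]
E
python3 - <<'E'
from h import *
np.set_printoptions(precision=4,suppress=True)
print(camtool())
for t in([.535,-.145,.02],[.52,.26,.03]):
  for yaw in(0,np.pi/2,np.pi,-np.pi/2):
    p=look(t,yaw,.30); print(t[1],round(yaw,2),p,env.inverse_kinematics(p,down(yaw)))
E
```

```text
(array([ 0.083 , -0.0004, -0.1211]), array([-0.321 , -0.0006,  0.9471]))
-0.145 0 [ 0.5357 -0.0921  0.3   ] [-0.1921  0.25    1.7666 -0.      1.125  -0.1921]
-0.145 1.57 [ 0.4821 -0.1443  0.3   ] [-0.3145  0.1866  1.8493  0.      1.1058 -1.8853]
-0.145 3.14 [ 0.5343 -0.1979  0.3   ] None
-0.145 -1.57 [ 0.5879 -0.1457  0.3   ] [-0.2625  0.346   1.6318 -0.      1.1638  1.3083]
0.26 0 [0.5207 0.3095 0.3   ] [ 0.5167  0.346   1.6317 -0.      1.1638  0.5167]
0.26 1.57 [0.4705 0.2607 0.3   ] [ 0.4838  0.2411  1.7784 -0.      1.122  -1.087 ]
0.26 3.14 [0.5193 0.2105 0.3   ] None
0.26 -1.57 [0.5695 0.2593 0.3   ] [ 0.4083  0.3769  1.5862 -0.      1.1785  1.9791]
```

```bash
python3 - <<'E'
from h import *
import pickle
for n,t in(("stand",[.535,-.145,.02]),("parts",[.52,.26,.03])):
    env.reach(look(t,np.pi/2,.30),down(np.pi/2)); env.hold(.15)
    m=env.camera_model("wrist"); im=env.capture("wrist")
    cv2.imwrite(f"pics/w_{n}.png",im[:,:,::-1]); pickle.dump(m,open(f"{n}.pkl","wb"))
print(env.observe()["time"])
E
```

```text
3.85
```

View pics/w_stand.png

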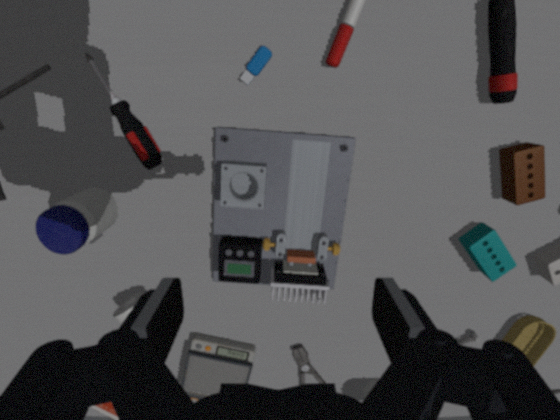

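View pics/w_parts.png

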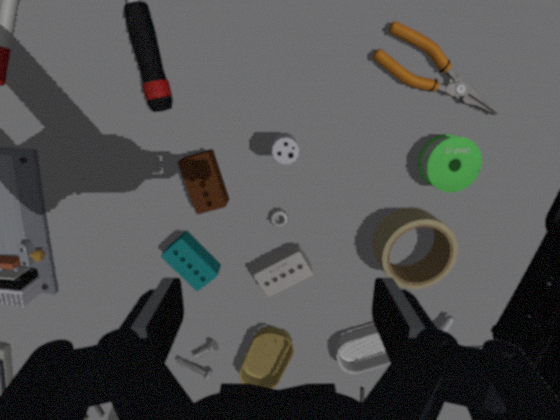

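Stand view: plate corners (216,128), (354,136), (213,~280). Well (243,184), guides (281,245) and (323,247), copper shoe (301,257). Parts view: insert top (286,151), block (283,272), nut (279,219). The other white items, a soap tray at (360,345) and the jar, don't match.

```bash
python3 - <<'E'
from h import *
import pickle
np.set_printoptions(precision=4,suppress=True)
im=cv2.imread("pics/w_parts.png"); m=pickle.load(open("parts.pkl","rb"))
hsv=cv2.cvtColor(im,cv2.COLOR_BGR2HSV)
def comp(mask,pt,r=60):
    n,l,s,c=cv2.connectedComponentsWithStats(mask.astype(np.uint8)*255); 
    d=np.hypot(*(c-pt).T); d[s[:,4]<60]=1e9; d[0]=1e9; i=np.argmin(d)
    cn=max(cv2.findContours((l==i).astype(np.uint8),0,2)[0],key=cv2.contourArea); return cn,s[i]
g=hsv[...,2]; bg=np.median(g[100:300,240:350]); print("bg",bg, g[140:165:4,275:300:4])
br=(g>bg+22)&(hsv[...,1]<60)
for n,pt,z in(("insert",(286,151),.06),("block",(283,272),.03),("nut",(279,219),.012)):
    cn,s=comp(br,pt); cn=cv2.convexHull(cn)
    w=cast(m,cn.reshape(-1,2),z)[:,:2]
    r=cv2.minAreaRect((w*1000).astype(np.float32)); print(n,s,r)
    if n=="insert":print(cv2.minEnclosingCircle((w*1000).astype(np.float32)))
im=cv2.imread("pics/w_stand.png"); m=pickle.load(open("stand.pkl","rb"))
hsv=cv2.cvtColor(im,cv2.COLOR_BGR2HSV); g=hsv[...,2]
print("vals plate",g[150,275:285],"strip",g[170,285:330:4],"well",g[184,215:275:3])
cu=(hsv[...,0]<14)&(hsv[...,1]>110)&(g>60); cn,s=comp(cu,(301,257)); print("shoe",s,cast(m,cn.reshape(-1,2),.039)[:,:2].mean(0),cv2.minAreaRect((1000*cast(m,cn.reshape(-1,2),.039)[:,:2]).astype(np.float32)))
cv2.imwrite("pics/crop_stand.png",cv2.resize(im[120:310,200:370],None,fx=3.15,fy=3.15,interpolation=cv2.INTER_CUBIC))
cv2.imwrite("pics/crop_parts.png",cv2.resize(im,None,fx=1,fy=1))
E
```

```text
bg 111.0 [[ 79 138 145 149 144 102 113]
 [137 150 119  85 147 148 111]
 [147 147 149 146 137 137 122]
 [144  64 147 141 111 151 118]
 [145 126 144 133  41 151 114]
 [116 144 146 146 146 132 112]
 [111 112 122 126 110 112 112]]
insert [273 138  26  26 404] ((439.8604431152344, 267.6866455078125), (26.864654541015625, 26.742631912231445), 89.9798355102539)
((440.1039123535156, 267.532470703125), 13.834065437316895)
block [339 335  45  26 678] ((728.0726318359375, 379.0491027832031), (32.42536163330078, 62.130306243896484), 21.731029510498047)
nut [273 138  26  26 404] ((446.7215270996094, 268.870849609375), (30.435258865356445, 30.297054290771484), 89.9798355102539)
vals plate [ 97  94  94  97  99  95  99 100  99  97] strip [103 106 119 115 117 119 120 118 119 115 121 105] well [ 57  52 103 111 114  86 114 112 115 118 119 107  75  67  87 115 117  92
  99  94]
shoe [287 250  28  14 278] [ 0.5851 -0.117 ] ((586.5147094726562, -114.53695678710938), (35.07939910888672, 15.999401092529297), 84.95709991455078)
```

View pics/crop_stand.png

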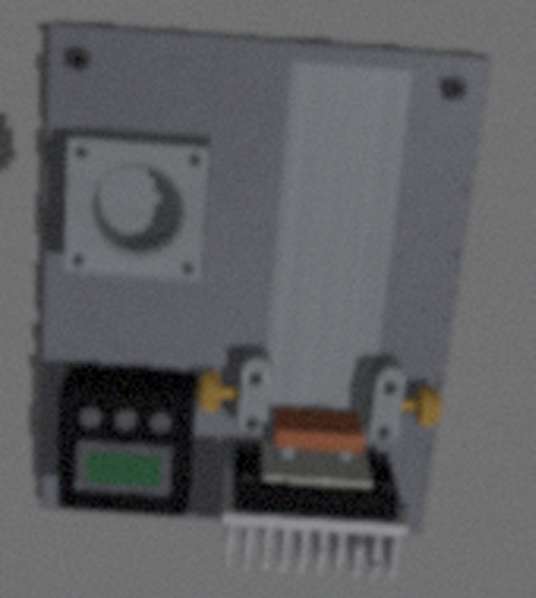

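```bash
python3 - <<'E'
from h import *
import pickle
np.set_printoptions(precision=1,suppress=True)
m=pickle.load(open("stand.pkl","rb"))
def c(p,z): return 1000*cast(m,np.array(p,float)/3.15+[200,120]-0.34,z)[:,:2]
def ang(v): return np.degrees(np.arctan2(v[1],v[0]))
pl=c([(45,25),(489,55),(420,530),(38,505)],.012);print("plate",pl,[np.linalg.norm(pl[i]-pl[i-1]) for i in range(4)], ang(pl[3]-pl[0]),ang(pl[0]-pl[1])+90)
dots=c([(82,152),(195,159),(188,268),(78,260)],.036);print("well dots",dots,dots.mean(0),[np.linalg.norm(dots[i]-dots[i-1]) for i in range(4)])
w=c([(66,138),(210,146),(200,280),(65,272)],.036);print("well corners",w.mean(0),[np.linalg.norm(w[i]-w[i-1]) for i in range(4)]); print("well mouth",c([(137,206)],.036))
g=c([(256,378),(252,424),(391,387),(384,433)],.028);print("guide dots",g,ang(g[1]-g[0]),ang(g[3]-g[2]),"mid",(g[:2]+g[2:])/2)
s=c([(292,62),(413,70),(272,405),(388,409)],.012);mid=[(s[0]+s[1])/2,(s[2]+s[3])/2];print("strip",s,mid,ang(mid[1]-mid[0]))
print("shoe top edge",c([(276,430),(363,434)],.039),"bottom edge",c([(276,408),(361,412)],.015))
# parts
im=cv2.imread("pics/w_parts.png"); m=pickle.load(open("parts.pkl","rb")); G=im.max(2)
for n,(x,y),z,r,t in(("insert",(286,151),.06,17,126),("block",(283,272),.03,42,126),("nut",(279,219),.012,14,126)):
    k=np.zeros_like(G); k[y-r:y+r,x-r:x+r]=(G[y-r:y+r,x-r:x+r]>t)
    k=cv2.morphologyEx(k,cv2.MORPH_OPEN,np.ones((2,2)))
    cn=cv2.convexHull(max(cv2.findContours(k,0,2)[0],key=cv2.contourArea))
    print(n,cv2.minAreaRect((1000*cast(m,cn.reshape(-1,2),z)[:,:2]).astype(np.float32)))
cv2.imwrite("pics/crop_parts.png",cv2.resize(im[130:310,220:340],None,fx=3.3,fy=3.3,interpolation=cv2.INTER_CUBIC))
E
```

```text
plate [[ 430.4 -219.6]
 [ 441.6  -50.6]
 [ 648.9  -66.2]
 [ 636.1 -235.3]] [np.float64(206.30850353109602), np.float64(169.40343142525276), np.float64(207.83288375012708), np.float64(169.55561772389157)] -4.337589129260443 -3.7960711116078016
well dots [[ 474.5 -204.1]
 [ 477.2 -162.4]
 [ 519.4 -165.7]
 [ 516.2 -207.6]] [ 496.8 -185. ] [np.float64(41.78109135888871), np.float64(41.775577098455635), np.float64(42.28021135772577), np.float64(42.040207481228634)]
well corners [ 496.7 -185.2] [np.float64(51.74648296931408), np.float64(53.02509797069182), np.float64(51.996458123443446), np.float64(51.76878304176408)]
well mouth [[ 495.  -184.4]]
guide dots [[ 568.4 -139.5]
 [ 588.9 -141.1]
 [ 572.5  -84.8]
 [ 593.1  -86.7]] -4.408935277309078 -5.3904957241272635 mid [[ 570.4 -112.2]
 [ 591.  -113.9]]
strip [[ 444.5 -126. ]
 [ 447.4  -79.5]
 [ 587.7 -132.5]
 [ 589.7  -83.2]] [array([ 446. , -102.8]), array([ 588.7, -107.8])] -2.042811329064354
shoe top edge [[ 586.3 -131.6]
 [ 588.1  -96.7]] bottom edge [[ 587.7 -130.9]
 [ 589.6  -95. ]]
insert ((440.93115234375, 268.78778076171875), (26.93354606628418, 26.788326263427734), 89.97905731201172)
block ((605.447265625, 291.37353515625), (17.852876663208008, 23.059309005737305), 34.929630279541016)
nut ((534.9210815429688, 270.0936584472656), (8.285385131835938, 2.5871028900146484), 0.48693060874938965)
```

View pics/crop_parts.png

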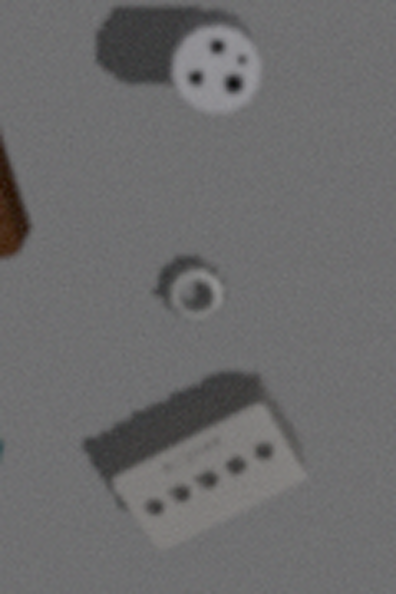

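The parts crop shows the insert top at (217,69), the nut at (196,293) and the bare five-holed block with corners (265,403), (306,477), (165,549), (114,477). The stand sizes check out (52 mm block, 170 mm plate). Next: pick the insert and place it in the well.

```bash
python3 - <<'E'
from h import *
import pickle
np.set_printoptions(precision=4,suppress=True)
m=pickle.load(open("parts.pkl","rb"))
c=lambda p,z: cast(m,np.array(p,float)/3.3+[220,130]-.35,z)
b=c([(265,403),(306,477),(165,549),(114,477)],.03)[:,:2]
print("block",b,b.mean(0),[np.linalg.norm(b[i]-b[i-1]) for i in range(4)],np.degrees(np.arctan2(*(b[0]-b[3])[::-1])),np.degrees(np.arctan2(*(b[1]-b[2])[::-1])))
i=c([(217,69),(172,69),(261,69),(217,24),(217,114)],.06); print("insert",i); print("nut",c([(196,293)],.012))
p=i[0]; Q=down(np.pi/2)
env.grip(.06,40)
env.reach([p[0],p[1],.13],Q)
print(env.movel([p[0],p[1],.050],Q,feed=.1,guard=8))
env.grip(.0,40); o=env.observe(); print(o["time"],o["tcp_pos"],o["grip_width"],o["grasp_force"])
env.movel([p[0],p[1],.16],Q,feed=.2)
env.reach([.4967,-.1851,.16],Q)
o=env.observe(); print(o["time"],o["tcp_pos"],o["grip_width"],o["grasp_force"],o["wrist_force"])
w=env.camera_model("wrist");pickle.dump(w,open("hold.pkl","wb")); cv2.imwrite("pics/hold.png",env.capture("wrist")[:,:,::-1])
t=env.camera_model("top"); im=env.capture("top")[:,:,::-1]; cv2.imwrite("pics/top1.png",im)
E
```

```text
block [[0.5732 0.2878]
 [0.6057 0.3049]
 [0.6389 0.2484]
 [0.6056 0.2283]] [0.6058 0.2674] [np.float64(0.06777030048320001), np.float64(0.0367728399722343), np.float64(0.06557040664842644), np.float64(0.03888813969121358)] 118.59645168937212 120.41831107268543
insert [[0.4398 0.2676 0.06  ]
 [0.4398 0.2529 0.06  ]
 [0.4398 0.2819 0.06  ]
 [0.4254 0.2675 0.06  ]
 [0.4545 0.2677 0.06  ]]
nut [[0.5341 0.2611 0.012 ]]
False
6.275 [0.4401 0.2677 0.0506] 0.029025063997742528 39.35932159423828
8.6417 [ 0.4968 -0.1843  0.1598] 0.029038524941865394 39.39077138900757 [ 0.3599 -0.1179 -1.8082]
```

```bash
python3 - <<'E'
from h import *
np.set_printoptions(precision=4,suppress=True)
Q=down(np.pi/2); p=[.4967,-.1851]
env.movel([*p,.092],Q,feed=.15); f0=env.observe()
h=env.movel([*p,.0635],Q,feed=.04,guard=12)
o=env.observe(); print(h,o["time"],f0["tcp_pos"],o["tcp_pos"],o["wrist_force"],o["grip_width"])
cv2.imwrite("pics/w1.png",env.capture("wrist")[:,:,::-1])
E
```

```text
True 10.0167 [ 0.4971 -0.1849  0.0923] [ 0.4964 -0.1854  0.0643] [-1.9261 -1.0807  5.9189] 0.029025585814840677
```

```bash
python3 - <<'E'
from h import *
import pickle
np.set_printoptions(precision=4,suppress=True)
Q=down(np.pi/2); p=[.4967,-.1851]
env.grip(.055,40); env.hold(.4); o=env.observe(); print(o["time"],o["grip_width"],o["grasp_force"],o["wrist_force"])
env.movel([*p,.16],Q,feed=.15)
env.reach(look([*p,.05],np.pi/2,.22),Q); env.hold(.15)
a=env.camera_model("wrist"); A=env.capture("wrist")
Y=np.radians(29.5)
env.grip(.065); env.reach(look([.6058,.267,.03],Y,.2),down(Y)); env.hold(.15)
b=env.camera_model("wrist"); B=env.capture("wrist"); pickle.dump((a,b),open("ab.pkl","wb"))
cv2.imwrite("pics/A.png",A[:,:,::-1]);cv2.imwrite("pics/B.png",B[:,:,::-1])
pa=proj(a,[*p,.06])[0]; pb=proj(b,[.6058,.267,.03])[0]; print(pa,pb,env.observe()["time"])
cr=lambda I,q,s:cv2.resize(I[max(0,int(q[1])-s):int(q[1])+s,max(0,int(q[0])-s):int(q[0])+s],(400,400),interpolation=cv2.INTER_CUBIC)
cv2.imwrite("pics/AB.png",np.hstack([cr(A,pa,80),cr(B,pb,80)])[:,:,::-1])
E
```

```text
10.8333 0.05516739224606263 0.0 [0.214  0.2354 0.0661]
[276.7661 218.422 ] [277.9565 212.6333] 14.4083
```

View pics/AB.png

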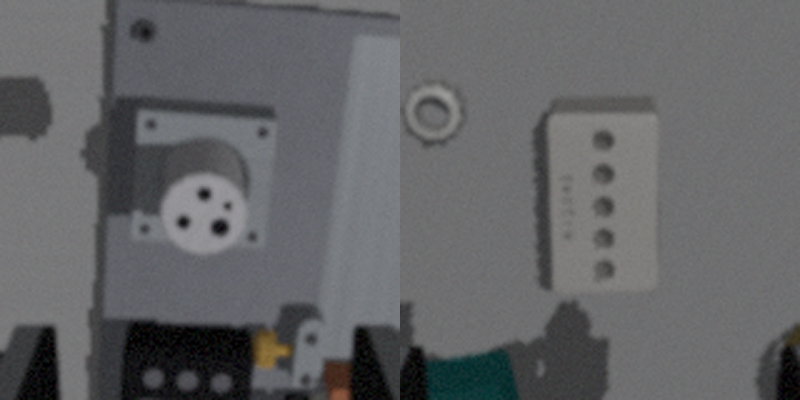

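Left: insert stands upright in the well, top at (205,213). Right: block centred at (602,202) with its edges vertical in the tool frame, so centre and yaw are confirmed; the nut is at (433,112), so I use a narrow opening of 52 mm. Next: grasp off-centre towards the rear end, and carry.

```bash
cat >> h.py <<'E'
PSI=np.radians(-4.3); E_=np.array([np.cos(PSI),np.sin(PSI)]); BAY=np.array([.588,-.1137])
QF=down(PSI+np.pi/2)
def at(s,z): return np.r_[BAY+s*E_,z]
E
python3 - <<'E'
from h import *
import pickle
np.set_printoptions(precision=4,suppress=True)
Y=np.radians(29.5); Q=down(Y); u=np.array([np.sin(Y),-np.cos(Y)])
b=pickle.load(open("ab.pkl","rb"))[1]; pb=proj(b,[.6058,.267,.03])[0]
c=cast(b,[np.floor(pb)-80+np.array([202.5,202])/2.5],.03)[0,:2]; print("block",c)
g=c-.015*u
env.grip(.052,80)
env.reach([*g,.10],Q)
print(env.movel([*g,.026],Q,feed=.1,guard=8))
env.grip(0,80); o=env.observe(); print(o["time"],o["tcp_pos"],o["grip_width"],o["grasp_force"])
z0=o["tcp_pos"][2]; pickle.dump(z0,open("z0.pkl","wb"))
env.movel([*g,.15],Q,feed=.2)
env.reach(at(-.092,.15),QF)
env.movel(at(-.092,.06),QF,feed=.15)
h=env.movel(at(-.092,z0+.0125),QF,feed=.04,guard=6)
o=env.observe(); print(h,o["time"],o["tcp_pos"],at(-.092,z0+.0125),o["wrist_force"],o["torque"],o["grip_width"])
m=env.camera_model("wrist");pickle.dump(m,open("pre.pkl","wb"))
cv2.imwrite("pics/pre.png",env.capture("wrist")[:,:,::-1])
I=env.capture("scene"); cv2.imwrite("pics/pre_s.png",I[:,:,::-1])
T=env.capture("top"); cv2.imwrite("pics/pre_t.png",T[:,:,::-1])
w=cv2.imread("pics/pre.png"); out=np.hstack([w[60:420,100:460],cv2.resize(cv2.imread("pics/pre_s.png")[170:290,230:370],(420,360))])
cv2.imwrite("pics/prev.png",out)
E
```

```text
block [0.6059 0.2669]
False
16.325 [0.5991 0.2802 0.0271] 0.03849467778380475 81.93431854248047
True 19.875 [ 0.4959 -0.1068  0.0391] [ 0.4963 -0.1068  0.0396] [-0.109  -0.3567  4.9675] [0.0614 0.0398 0.0141] 0.03837562746969435
```

View pics/prev.png

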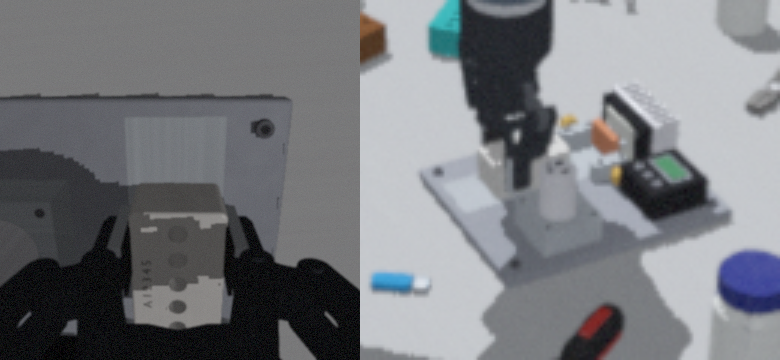

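The block is gripped flat on the bed, centred on the light strip (left view, block 133–225 px on strip 125–228), with the guides ahead free. The insert still stands in the well. Now slide in gently.

```bash
python3 - <<'E'
from h import *
np.set_printoptions(precision=4,suppress=True)
def rep(n):
    env.hold(.15); o=env.observe(); d=o["tcp_pos"][:2]-BAY; f=o["wrist_force"]
    s=d@E_; l=d@[-E_[1],E_[0]]; fx=f[:2]@E_
    print(n,round(o["time"],2),"s %.4f lat %.4f z %.4f Fx %.2f Fy %.2f Fz %.2f"%(s,l,o["tcp_pos"][2],fx,f[:2]@[-E_[1],E_[0]],f[2])); return s,fx
Z=.0397
env.movel(at(-.092,Z),QF,feed=.03); rep("start")
h=env.movel(at(-.070,Z),QF,feed=.04,guard=6); rep(h)
if not h: h=env.movel(at(-.056,Z),QF,feed=.03,guard=6); rep(h)
if not h: h=env.movel(at(-.046,Z),QF,feed=.015,guard=3); rep(h)
E
```

```text
start 20.43 s -0.0923 lat 0.0000 z 0.0394 Fx 0.26 Fy 0.19 Fz -3.56
False 21.27 s -0.0704 lat 0.0000 z 0.0396 Fx -0.03 Fy 0.74 Fz -3.60
False 22.04 s -0.0563 lat 0.0000 z 0.0396 Fx -0.01 Fy 0.56 Fz -3.27
True 22.65 s -0.0516 lat 0.0001 z 0.0390 Fx -0.21 Fy -0.90 Fz 4.88
```

```bash
cat >> h.py <<'E'
def rep(n):
    env.hold(.2); o=env.observe(); d=o["tcp_pos"][:2]-BAY; f=o["wrist_force"]; L=np.array([-E_[1],E_[0]])
    s=d@E_; fx=f[:2]@E_
    print(n,round(o["time"],2),"s %.4f lat %.4f z %.4f Fx %.2f Fy %.2f Fz %.2f w %.4f"%(s,d@L,o["tcp_pos"][2],fx,f[:2]@L,f[2],o["grip_width"])); return s,fx
E
python3 - <<'E'
from h import *
Z=.0398; s,f=rep("a"); c=s
env.movel(at(c,Z),QF,feed=.02); s,f=rep("b")
while f>-5 and c<-.040:
    c+=.001; h=env.movel(at(c,Z),QF,feed=.01,guard=10); s,f=rep(h)
E
```

```text
a 22.85 s -0.0516 lat 0.0001 z 0.0391 Fx -0.13 Fy 0.09 Fz 5.50 w 0.0383
b 23.3 s -0.0521 lat 0.0001 z 0.0394 Fx -1.87 Fy -0.79 Fz -5.07 w 0.0387
False 23.75 s -0.0512 lat 0.0001 z 0.0395 Fx -4.02 Fy 0.36 Fz -5.11 w 0.0385
False 24.2 s -0.0501 lat 0.0001 z 0.0396 Fx -5.90 Fy 0.31 Fz -7.06 w 0.0383
```

```bash
python3 - <<'E'
from h import *
c=-.0495
for _ in range(6):
    env.movel(at(c,.0394),QF,feed=.01); s,f=rep("p")
    if f<-9.3: break
    c+=min(.001,max(.0003,(f+10)/2000))
env.hold(.8); rep("end")
w=env.capture("wrist"); t=env.capture("scene")
out=np.hstack([w[60:420,100:460],cv2.resize(t[170:290,230:370],(420,360),interpolation=cv2.INTER_CUBIC)])
cv2.imwrite("pics/end.png",out[:,:,::-1])
E
```

```text
p 24.65 s -0.0499 lat 0.0001 z 0.0394 Fx -5.66 Fy 0.62 Fz -4.29 w 0.0384
p 25.1 s -0.0492 lat 0.0001 z 0.0394 Fx -6.91 Fy -0.65 Fz -2.26 w 0.0388
p 25.55 s -0.0486 lat 0.0001 z 0.0394 Fx -8.31 Fy -1.01 Fz -1.59 w 0.0390
p 26.0 s -0.0480 lat 0.0001 z 0.0394 Fx -9.22 Fy -0.20 Fz -1.17 w 0.0388
p 26.45 s -0.0478 lat 0.0001 z 0.0394 Fx -9.12 Fy -0.30 Fz -0.53 w 0.0386
p 26.9 s -0.0475 lat 0.0001 z 0.0394 Fx -9.38 Fy -1.34 Fz 0.20 w 0.0388
end 27.9 s -0.0475 lat 0.0001 z 0.0394 Fx -10.42 Fy -0.75 Fz 0.29 w 0.0385
```

View pics/end.png

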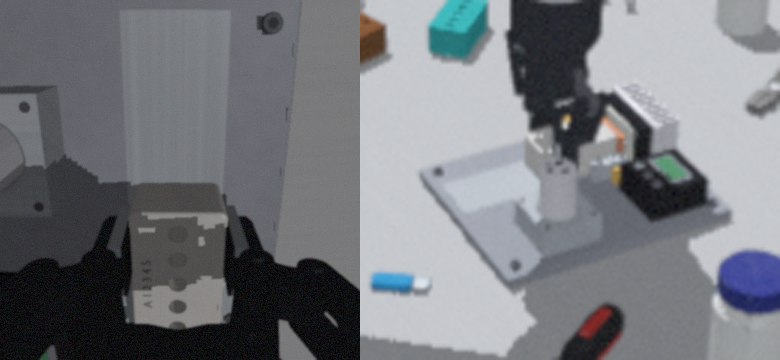

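The block sits flat and straight between the guides, touching the copper shoe at about (620,135) in the right half, with a steady push of about 10 N. The insert is upright in the well at (558,190).

```bash
python3 -c "
from workcell import env
print(env.sign_off())"
```

```text
the job is handed in; nothing more can be done
None
```

The job is handed in at about 28 s of the 67 s allowed: the insert stands upright and home in the well, and the gripper is still holding the block flat between the guides against the shoe at about 10 N by the wrist sensor; the jar, tape roll and nut were not touched, but `sign_off` returned no verdict.

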